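Prop the table-top drawing board at its working slope

TASK

Set the drawing board up for work: lift it by the wooden tab on its far edge until it is fully open, swing the prop rod on its left-hand side up until the rod meets the stop lug under the steel bracket, then press the board back down with the tab until the rod's head has snapped up through the bracket's hole and the bracket sits fully home on the rod's collar, the board resting on the rod. Press firmly enough to feel it snap and seat but do not force it, and leave everything else on the table where it is.

Things in the scene. Friction and masses are not known exactly. Their poses are not given: they have to be found in the camera images.
- desk: Table-top drawing desk, a shallow pale wooden box that stands firm, 260 mm deep (x) by 300 mm wide (y), rim 64 mm above the table. Origin: centre of its underside on the table. x points from the hinged near edge to the far edge, y left, z up; it stands turned by up to 0.25 rad. The drawing board is its lid, hinged on the near edge; the prop rod is on its left (+y) side.
- desk_hinge (a point): Middle of the board's hinge axis, at desk (-130, 0, 64) mm; the axis runs along desk y. The board is 264 mm long from the hinge, 300 mm wide, 12 mm thick, its underside in the plane of the hinge axis, with a sheet of paper taped on it.
- board (a joint): Angle of the drawing board, rad: 0 shut, grows as the far edge rises, 0.793 at its stop (fully open). A stiff friction hinge (0.75 N m) holds the board (about 0.38 kg) wherever it is left; lifting takes 4 to 5 N at the tab. Starts 0.03 to 0.15 open. Seated on the rod it reads 0.663 (38 degrees, the working slope).
- board_tab (a point): Centre of the dark wooden pull tab that sticks out 29 mm beyond the middle of the board's far edge; 24 mm wide (along the hinge axis), 8 mm thick, free below and on both sides. 278 mm from the hinge axis along the board, 6.5 mm above the board's underside plane. Pinch it across its 24 mm from above; it turns between the fingers as the board swings.
- bracket: Steel bracket on the board's left edge, moving with it. Origin: centre of its hole at the underside of its 4 mm leaf, 150 mm from the hinge axis along the board, 10 mm above the board's underside plane, 170 mm left of the board's middle. x points along the board away from the hinge, z along its upper normal. More than 50 N between bracket and rod end would bend it.
- socket (a point): The bracket's origin: hole 13 mm along the board by 12 mm. A stop lug 18 mm wide hangs 26 mm below the leaf, its face 9.5 mm past the hole's centre, away from the hinge. Two spring clips on top grip behind the rod's head: pushing the head past them takes about 10 N at the hole (7 N down on the tab), then the leaf comes down hard on the rod's collar.
- prop (a joint): Angle of the prop rod, rad: 0 lying level along the box's side pointing to the near edge, grows as its free end swings up and away from the hinge. A friction washer (0.12 N m) holds it where it is left. Starts at 0 to 0.12. With the board fully open it meets the stop lug at about 0.91, its head then 8 mm below the hole; it enters from 0.88 to 0.93. Seated: 0.908.
- rod_pivot (a point): Centre of the rod's pivot on the left side of the box, at desk (81, 170, 38) mm; its axis runs along desk y.
- rod_knob (a point): Centre of the black ball knob, 20 mm across, on a short stalk 40 mm to the left (+y) of the rod, 112 mm along it from the pivot. The ball turns between the fingers as the rod swings.
- rod_end: Free end of the steel prop rod. Origin: centre of the upper face of its collar (18 mm across, 4 mm thick), 160 mm from the pivot along the 8 mm rod. Beyond it a 5 mm neck carries the 9 mm ball head. Its -x axis points along the rod from the pivot to the head.
- rod_head (a point): Centre of the rod's 9 mm ball head, 12 mm beyond the collar's upper face.
- rinse_jar: Glass jar of water, 65 mm across, 81 mm tall, left of the desk; a bystander. Origin: centre of its underside.
- ink_bottle: Dark ink bottle, 58 mm, right of the desk; a bystander. Origin: centre of its underside.
- mint_tin: Small oblong tin, 36 x 64 x 17 mm, left of the desk; a bystander. Origin: centre of its underside.
- eraser: Grey lump of kneaded eraser, 32 mm, near left of the desk; a bystander. Origin: centre of its underside.
- sharpener: Orange sharpener, 61 mm, right of the desk; a bystander. Origin: centre of its underside.

How it is judged (in metres and radians):
On the way, in this order (a step that is already met when the one before it is completed fails the run):
1. the board is lifted fully open, clear of the rod's reach (value of joint board above 0.765 rad), for 0.2 s.
2. the rod has been swung up under the hole of the raised board (value of joint board above 0.75 rad and value of joint prop between 0.86 and 0.96 rad), for 0.2 s.
At the end, for the whole second after the job is handed in: The rod's head is through the bracket's hole, its centre at least 9.5 mm above the leaf's underside (12 mm when home), the collar's upper face within 7 mm of the hole's centre, the board at 0.643 to 0.678 rad and the rod at 0.875 to 0.94 rad; the bracket rests on the rod with 0.8 to 25 N (value of joint board between 0.643 and 0.678 rad and value of joint prop between 0.875 and 0.94 rad and z of rod_head in the frame of bracket above 0.0095 m and distance between rod_end and bracket below 0.007 m and contact force between bracket and rod_end between 0.8 and 25 N); the robot touches nothing.
It fails at once if bracket and rod end are forced against each other with more than 50 N (contact force between bracket and rod_end above 50 N).
It fails at once if a thing that stood round the desk is moved by more than 30 mm (distance of any of rinse_jar, ink_bottle, mint_tin, eraser, sharpener from where it was at the start of the episode above 0.03 m).
It also fails if it takes over 69 s, if anything falls off the work surface, if the arm or the gripper's body presses on something with over 40 N, if the wrist force passes 120 N, or if a joint passes its speed limit or range.

ROBOT

A 6-joint arm with a two-finger parallel gripper is mounted at the origin on a cart in front of the work surface, level with it; the furniture and walls round the work are solid. World frame = base frame: x ahead of the robot, y to its left, z up, the work surface at z = 0. Lengths are in mm, angles in rad, forces in N, time in s.
With the tool pointing down it reaches from about 350 to 775 mm from the base axis. Payload 7.3 kg.
Tool frame: the origin (TCP) lies at the very end of the fingers, on their centre line; the grasp point (between the pads) lies 19 mm behind it (bot.grip_point_offset is the distance from the TCP to the grasp point, in mm); z points along the fingers, y is the line along which they close (so a half turn about z gives the same grasp; the last joint's range is limited). The gripper opens to 92 mm and grips with 3 to 60 N. Pads are 19 mm wide; open, the fingers measure 130 mm over their backs; the gripper's body (75 mm by 190 mm) begins 47 mm behind the grasp point.
Start: joints at [-1.481, 0.342, 1.524, -0, 1.275, -0.146], TCP at [122.672, -510.486, 226.741] pointing down, gripper open.
Joint ranges: [-2.53, 2.53], [-0.77, 2.02], [0.04, 2.7], [-1, 4.14], [0.28, 2.66], [-3.11, 3.11]. Speed limits (rad/s): [2.57, 2.57, 3.14, 3.14, 3.14, 3.14].

INTERFACE

Orientations are given as [roll, pitch, yaw] about the fixed x, y, z axes, in that order (R = Rz(yaw) Ry(pitch) Rx(roll)).
In Python, from plant import bot gives the robot as it stands. The module is installed in compiled form; this text tells all that it offers.
- The arm moves only by the shell command python3 -m jog 'ROWS' [OPENING]. ROWS is JSON, a list of rows, each a list of 6 numbers: the shift along the tool's x, y, z in mm, then the turn, a rotation vector about the tool's x, y, z in rad. In form: [[dx, dy, dz, rx, ry, rz], ...]. A call has 1 to 12 rows; each row shifts and turns the commanded pose from where the row before left it, along the tool's axes as they then stand; what a row does not reach is not made up. A row lasts 1/10 s, in which the tool goes at most 50 mm and 8.59 degrees, less where a joint would pass 70% of its speed; a pose out of reach is approached as far as the arm can. A call with a gripper value outside its range is refused whole. OPENING is the opening in per cent of the stroke, from 0 (shut) to 100 (fully open), set as the call begins (- or left out, the last holds). The fingers move at their own pace and stop on an object; the grip force is fixed at half the most. Time passes only in rows, so rows that do not move let the fingers close. It gives the time, the measured TCP pose, the force, the opening and the grip force at its end, in the units of the state.
- bot.get_obs(): the state, without advancing time (a new reading comes with each control period).
- bot.capture(name): name is "scene" or "top" or "wrist"; returns the picture (384x512x3 uint8, red, green, blue); there is no depth.
- bot.camera_model(name): a dict with "fx", "fy", "cx", "cy" (pixels), "position" and "orientation" of the camera in the world; the wrist camera has in their place "T_tool_cam" (4x4, takes a point from camera to tool coordinates, whose origin is the TCP and whose axes are the flange's). Camera axes: x right, y down, z forward; pixel columns grow to the right and rows downward; lengths in mm; the calibration is good to about 2 mm. The wrist camera is an equidistant fisheye: a pixel r from the principal point sees the ray r / f radians off the axis. A picture is of the moment at which its call begins: read the wrist's pose just before it. camera_model takes no time and is no camera call.
- bot.close_job(): hands the job in; it is judged then, once.
Trained networks look in the newest picture that a camera, given by its name, has taken for a name from the list of things; names that differ only in an ending like _2 or _b are one class to them, and where a whole thing is asked for, a point or a joint stands for the part that bears it (a point fixed in the world has none). Each returns a list of dicts, best first, with "p" (0 to 1); they miss things now and then, are a little off and sometimes report something else, mostly with a low value. They report only what shows in the picture. A call takes as long as a camera call.
- bot.outline_of(target, camera): "mask" (384x512 bool, what is visible of it) and "pixel" ([column, row] in pixels, amid what is visible of it).
The state is a dict: "time": time; "joint_positions": joint angles; "dq": joint speeds; "tau": joint torques, N m; "tool_pos": TCP position; "tcp_rot": TCP orientation; "contact_force": force on the tool from outside, world axes, zero at the start; "moment": the same for the moment, N m; "grip_width": finger opening in mm; "finger_force": force on a finger pad.
Only numpy, scipy, OpenCV 4.12 (cv2) and the standard library are available. Lean on these libraries where they do the work, as an engineer would, in place of code of your own. Each camera call takes 0.05 s, during which the arm holds its last target. There are 200 camera calls.

## Working session

There is one attempt and no reset: what is moved stays moved. The work goes in short steps, Python scripts to look and compute and a shell command to move; the robot and the scene stay as the last step left them, time stands still between calls to the robot, and variables do not carry over. Pictures are saved under pics/ and viewed, at most 10 in all, crops included, and the job is handed in when it is done.

```bash
mkdir -p pics; python3 - <<'E'
from plant import bot
import cv2,numpy as np
o=bot.get_obs();print({k:np.round(v,3) for k,v in o.items()})
ims=[]
for c in("scene","top"):
    im=bot.capture(c);ims.append(im);m=bot.camera_model(c);print(c,m)
    for t in("desk","board","board_tab","bracket","rod_knob","rod_end","rod_head","rod_pivot","desk_hinge","rinse_jar","mint_tin","eraser","ink_bottle","sharpener"):
        try:
            r=bot.outline_of(t,c);print(t,[(np.round(x["pixel"],1).tolist(),round(float(x["p"]),2),int(x["mask"].sum())) for x in r[:2]])
        except Exception as e: print(t,e)
    cv2.imwrite(f"pics/{c}0.png",cv2.resize(im[:,:,::-1],(768,576)))
print(bot.camera_model("wrist"))
E
```

```text
{'time': np.float64(0.0), 'joint_positions': array([-1.481,  0.343,  1.525, -0.   ,  1.275, -0.146]), 'dq': array([-0.002, -0.   , -0.001,  0.   ,  0.001,  0.   ]), 'tau': array([ 2.0000e-03, -4.3124e+01, -2.4422e+01,  7.2000e-02,  5.6000e-02,
       -0.0000e+00]), 'tool_pos': array([ 122.64 , -510.079,  226.066]), 'tcp_rot': array([-3.14 , -0.   ,  0.236]), 'contact_force': array([0.165, 1.396, 0.358]), 'moment': array([-0.003,  0.005,  0.01 ]), 'finger_force': np.float64(0.0), 'grip_width': np.float64(91.959)}
scene {'fx': 447.9257057793354, 'fy': 447.9257057793354, 'cx': 254.35401217032057, 'cy': 193.70742107927558, 'position': array([-70.50844937, 915.18145559, 981.41352433]), 'orientation': array([-2.26078786, -0.01999207, -2.54355858])}
desk [([248.9, 205.7], 0.9, 7356)]
board [([249.1, 205.0], 0.59, 7403), ([248.6, 197.5], 0.56, 5588)]
board_tab [([247.8, 197.8], 0.97, 5716)]
bracket [([219.0, 226.5], 0.44, 185)]
rod_knob [([227.3, 238.8], 0.75, 153)]
rod_end []
rod_head [([246.7, 239.0], 0.55, 31)]
rod_pivot [([250.3, 206.5], 0.7, 7214)]
desk_hinge [([247.3, 205.5], 0.57, 743
[... 726 characters left out ...]
143.3, 142.9], 0.79, 429)]
mint_tin [([199.6, 201.3], 0.53, 101), ([139.7, 200.0], 0.47, 201)]
eraser [([141.3, 197.1], 0.48, 180)]
ink_bottle [([372.6, 175.8], 0.83, 326), ([250.4, 180.8], 0.7, 8170)]
sharpener [([368.1, 217.2], 0.77, 223)]
{'fx': 297.3186396354542, 'fy': 297.3186396354542, 'cx': 252.40599118646446, 'cy': 186.82950263748813, 'T_tool_cam': array([[ 5.45886532e-05, -9.62548698e-01, -2.71108837e-01,
         7.23907214e+01],
       [ 9.99999404e-01,  3.48049009e-04, -1.03436503e-03,
        -7.57439943e-01],
       [ 1.08998587e-03, -2.71108619e-01,  9.62548143e-01,
        -1.58353762e+02],
       [ 0.00000000e+00,  0.00000000e+00,  0.00000000e+00,
         1.00000000e+00]])}
```

View pics/scene0.png

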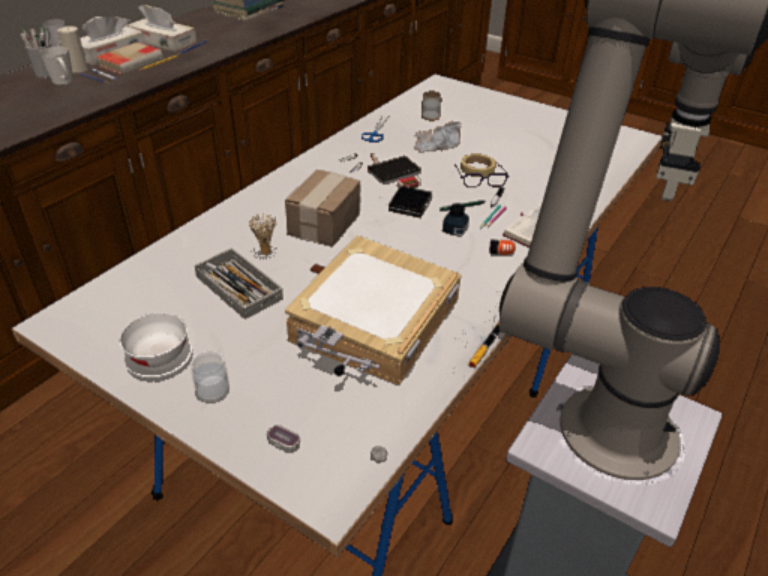

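View pics/top0.png

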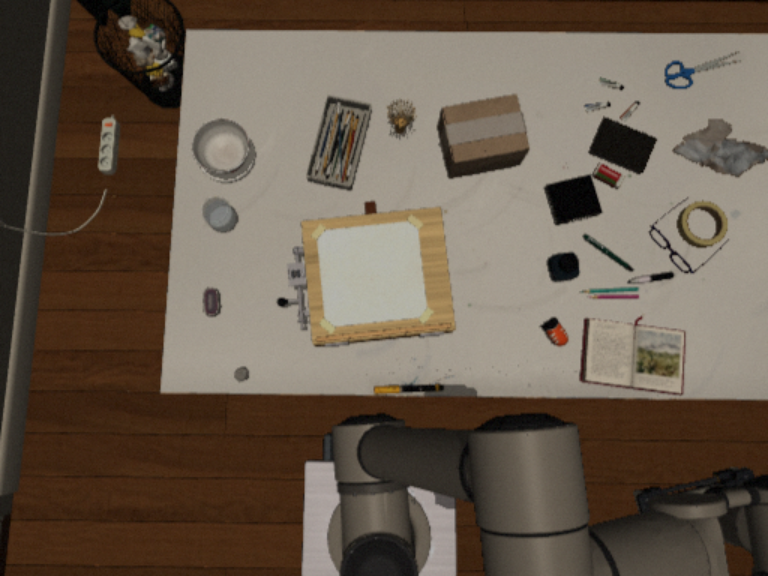

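Scene shows the desk with its tab at about (317,268) and knob at (340,370); in top the tab is at (370,208) and knob at (283,302), both in 1.5x-scaled pixels. An enlarged crop will give the corners accurately.

```bash
python3 - <<'E'
import cv2,numpy as np
from plant import bot
t=bot.capture("top")[130:235,180:310,::-1]; s=bot.capture("scene")[150:260,180:315,::-1]
a=cv2.resize(t,None,fx=3,fy=3,interpolation=cv2.INTER_CUBIC);b=cv2.resize(s,None,fx=3,fy=3,interpolation=cv2.INTER_CUBIC)
print(a.shape,b.shape)
h=max(a.shape[0],b.shape[0]);o=np.zeros((h,a.shape[1]+b.shape[1],3),np.uint8)
o[:a.shape[0],:a.shape[1]]=a;o[:b.shape[0],a.shape[1]:]=b
cv2.imwrite("pics/crop.png",o)
E
```

```text
(315, 390, 3) (330, 405, 3)
```

View pics/crop.png

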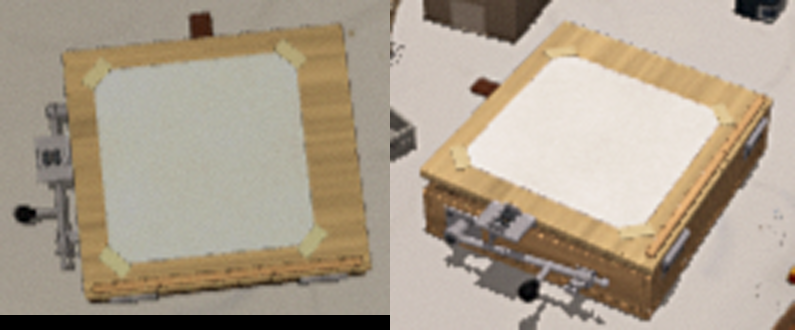

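The crop shows the tab at (201,26) in the top half and (484,88) in the scene half. The knob is at (24,214) and (529,290), and the bracket hole is near (52,157) and (507,217). Next I'll fit the model to these.

```bash
cat > h.py <<'E'
import numpy as np
from scipy.optimize import least_squares
from scipy.spatial.transform import Rotation as R
from plant import bot
def proj(P,c):
    m=bot.camera_model(c);Rc=R.from_euler('xyz',m["orientation"]).as_matrix()
    q=(np.atleast_2d(P)-m["position"])@Rc
    return np.c_[m["fx"]*q[:,0]/q[:,2]+m["cx"],m["fy"]*q[:,1]/q[:,2]+m["cy"]]
def brd(b,l,y,h): return np.array([-130+l*np.cos(b)-h*np.sin(b),y,64+l*np.sin(b)+h*np.cos(b)])
def rod(p,l,y=170): return np.array([81-l*np.cos(p),y,38+l*np.sin(p)])
def w(d,p): c,s=np.cos(d[2]),np.sin(d[2]);return np.array([d[0]+c*p[0]-s*p[1],d[1]+s*p[0]+c*p[1],p[2]])
def pts(b,p): return dict(tab=brd(b,278,0,6.5),hole=brd(b,150,170,14),fl=brd(b,264,150,12),fr=brd(b,264,-150,12),nr=brd(b,0,-150,12),nl=brd(b,0,150,12),knob=rod(p,112,210))
E
python3 - <<'E'
from h import *
O={("tab","top"):(201,26),("hole","top"):(52,157),("fl","top"):(64,52),("fr","top"):(340,25),("knob","top"):(24,214),
("tab","scene"):(94,88),("hole","scene"):(117,217),("fl","scene"):(31,175),("fr","scene"):(175,22),("nr","scene"):(383,97),("nl","scene"):(265,265),("knob","scene"):(139,290)}
off=dict(top=(180,130),scene=(180,150))
def f(v):
    P=pts(v[3],v[4]);return np.concatenate([proj(w(v,P[k]),c)[0]-(np.array(u)/3+off[c]) for (k,c),u in O.items()])
r=least_squares(f,[450,0,0,.08,.05],x_scale=[100,100,.1,.1,.1],loss="soft_l1")
print(r.x.round(4));print(r.fun.reshape(-1,2).round(1))
for k in O:print(k,r.fun.reshape(-1,2)[list(O).index(k)].round(1)) if 0 else 0
v=r.x;P=pts(v[3],v[4])
for k in P:print(k,w(v,P[k]).round())
for b in(.4,.8,.663):print(b,w(v,brd(b,278,0,6.5)).round())
for p in(.5,.91):print(p,w(v,rod(p,112,210)).round())
E
```

```text
[5.363952e+02 6.942200e+00 1.150000e-01 2.910000e-02 8.530000e-02]
[[ 0.1  0.3]
 [ 0.3  0.6]
 [-0.4  0.1]
 [ 0.7 -0.4]
 [-0.1  0.2]
 [ 0.6  0.8]
 [-0.5  1.1]
 [-0.7 -1.7]
 [-0.2 -0.2]
 [ 0.3 -0.8]
 [-0.8  0.1]
 [ 0.3 -0.1]]
tab [683.  24.  79.]
hole [536. 178.  82.]
fl [652. 171.  84.]
fr [ 686. -127.   84.]
nr [ 424. -157.   76.]
nl [390. 141.  76.]
knob [482. 212.  48.]
0.4 [659.  21. 178.]
0.8 [595.  14. 268.]
0.663 [621.  17. 240.]
0.5 [495. 214.  92.]
0.91 [524. 217. 126.]
```

```bash
python3 -m jog '[[0,0,0,0,0,0.121],[31,-23.3,0,0,0,0],[31,-23.3,0,0,0,0],[31,-23.3,0,0,0,0],[31,-23.3,0,0,0,0],[31,-23.3,0,0,0,0],[31,-23.3,0,0,0,0],[31,-23.3,0,0,0,0],[31,-23.3,0,0,0,0],[31,-23.3,0,0,0,0],[31,-23.3,0,0,0,0]]'
python3 -m jog '[[31,-23.3,0,0,0,0],[31,-23.3,0,0,0,0],[31,-23.3,0,0,0,0],[31,-23.3,0,0,0,0],[31,-23.3,0,0,0,0],[31,-23.3,0,0,0,0],[31,-23.3,0,0,0,0],[31,-23.3,0,0,0,0],[31,-23.3,0,0,0,0],[31,-23.3,0,0,0,0],[0,0,45,0,0,0],[0,0,0,0,0,0]]' 60
cat >> h.py <<'E'
def wcam(P,o):
    m=bot.camera_model("wrist");T=np.eye(4);T[:3,:3]=R.from_euler('xyz',o["tcp_rot"]).as_matrix();T[:3,3]=o["tool_pos"]
    q=np.linalg.inv(T@m["T_tool_cam"])@np.append(P,1);t=np.arctan2(np.hypot(q[0],q[1]),q[2]);a=np.arctan2(q[1],q[0])
    return np.array([m["cx"]+m["fx"]*t*np.cos(a),m["cy"]+m["fy"]*t*np.sin(a)])
D=[536.4,6.9,.115]
E
python3 - <<'E'
from h import *
import cv2
o=bot.get_obs();im=bot.capture("wrist")[:,:,::-1].copy();print(o["joint_positions"].round(2),o["tool_pos"],o["tcp_rot"])
P=pts(.029,.085)
for k in("tab","fl","fr","hole"):
    u=wcam(w(D,P[k]),o);print(k,u.round(1));cv2.circle(im,tuple(int(x) for x in u),2,(0,0,255),1)
cv2.imwrite("pics/w1.png",cv2.resize(im,(768,576)))
for r in bot.outline_of("board_tab","wrist"):print(r["pixel"],r["p"],r["mask"].sum())
E
```

```text
time: 2.7
tool_pos: [405.0, -242.3, 226.9]
tcp_rot: [3.141, -0.0, 0.115]
contact_force: [0.9, -0.4, -0.5]
grip_width: 91.9
finger_force: 0.0
time: 3.9
tool_pos: [682.3, 24.7, 175.0]
tcp_rot: [-3.14, 0.012, 0.116]
contact_force: [-1.1, -0.6, -1.2]
grip_width: 55.1
finger_force: 0.0
[-0.08  0.68  1.09 -0.    1.38  1.38] [682.32703505  24.65890563 174.98056813] [-3.13956365  0.0119561   0.11644845]
tab [254.7 185.4]
fl [100.5 200.6]
fr [408.1 201.3]
hole [105.7 293.6]
[253.9, 222.5] 0.64 12561
```

View pics/w1.png

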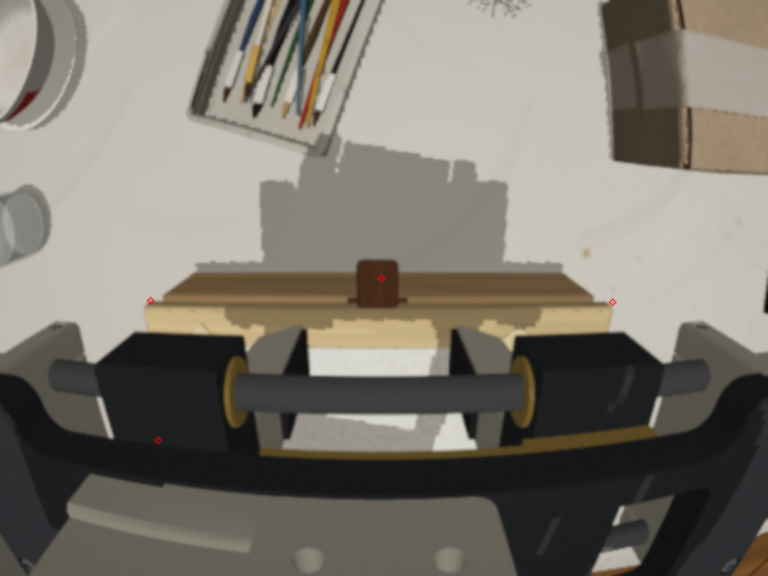

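The wrist view shows the tab at (378,284), with the projected model within a few pixels, so the fit holds. I'll descend and grip.

```bash
python3 -m jog '[[1,0,30,0,0,0],[1,0,40,0,0,0],[0,0,30,0,0,0],[0,0,8,0,0,0],[0,0,0,0,0,0],[0,0,0,0,0,0]]'
python3 -m jog '[[0,0,0,0,0,0],[0,0,0,0,0,0],[0,0,0,0,0,0],[0,0,0,0,0,0],[0,0,0,0,0,0],[0,0,0,0,0,0]]' 0
```

```text
time: 4.6
tool_pos: [688.7, 23.1, 76.7]
tcp_rot: [3.141, -0.004, 0.114]
contact_force: [0.4, -0.1, 0.4]
grip_width: 54.6
finger_force: 0.0
time: 5.2
tool_pos: [687.1, 26.4, 73.9]
tcp_rot: [-3.138, -0.0, 0.115]
contact_force: [-0.3, 7.4, 1.6]
grip_width: 23.9
finger_force: 30.0
```

```bash
python3 -m jog '[[0,0,0,0,0,0],[0,-3,0,0,0,0],[-2,0,0,0,0,0],[0,0,5,0,0,0],[0,0,5,0,0,0],[0,0,0,0,0,0],[0,0,0,0,0,0]]' 50
python3 -m jog '[[0,0,0,0,0,0],[0,0,0,0,0,0],[0,0,0,0,0,0],[0,0,0,0,0,0],[0,0,0,0,0,0],[0,0,0,0,0,0]]' 0
```

```text
time: 5.9
tool_pos: [684.7, 26.3, 63.3]
tcp_rot: [3.142, 0.001, 0.115]
contact_force: [0.9, 0.0, -0.6]
grip_width: 45.9
finger_force: 0.0
time: 6.5
tool_pos: [685.0, 26.4, 63.9]
tcp_rot: [3.141, -0.0, 0.115]
contact_force: [-0.6, -0.2, 0.4]
grip_width: 23.4
finger_force: 30.0
```

```bash
python3 -m jog '[[-0.5,0,-16.8,0,0.06,0],[-0.5,0,-16.8,0,0.06,0],[-0.5,0,-16.8,0,0.06,0],[-0.5,0,-16.8,0,0.06,0],[-0.5,0,-16.8,0,0.06,0],[0,0,0,0,0,0],[0,0,0,0,0,0]]'
```

```text
time: 7.2
tool_pos: [672.3, 24.8, 146.7]
tcp_rot: [3.141, -0.299, 0.115]
contact_force: [-0.9, -1.0, 1.1]
grip_width: 23.2
finger_force: 30.0
```

```bash
python3 -m jog '[[-0.5,0,-16.8,0,0.06,0],[-0.5,0,-16.8,0,0.06,0],[-0.5,0,-16.8,0,0.06,0],[-0.5,0,-16.8,0,0.06,0],[-0.5,0,-16.8,0,0.06,0],[-0.5,0,-16.8,0,0.06,0],[-0.5,0,-16.8,0,0.06,0],[0,0,0,0,0,0],[0,0,0,0,0,0]]'
cat > b.py <<'E'
from h import *
o=bot.get_obs();M=R.from_euler('xyz',o["tcp_rot"]).as_matrix()
# tab axis point 11 mm behind the TCP; board angle from hinge
h=w(D,[-130,0,64]);g=o["tool_pos"]-M[:,2]*14-h
c,s=np.cos(D[2]),np.sin(D[2]);x=g[0]*c+g[1]*s;l=np.hypot(x,g[2])
print("board~",np.arctan2(g[2],x)-6.5/278,"l",l,"y",-g[0]*s+g[1]*c,o["contact_force"].round(1),o["tcp_rot"])
E
python3 b.py
```

```text
time: 8.1
tool_pos: [615.9, 18.3, 247.5]
tcp_rot: [-3.141, -0.717, 0.114]
contact_force: [-3.2, -3.0, -1.4]
grip_width: 23.7
finger_force: 30.0
board~ 0.7441519095857018 l 279.496606017505 y 2.2018084602631234 [-3.2 -3.  -1.4] [-3.14094059 -0.71692411  0.11442702]
```

```bash
python3 -m jog '[[-0.2,0,-7,0,0.025,0],[-0.2,0,-7,0,0.025,0],[0,0,-2,0,0,0],[0,0,0,0,0,0],[0,0,0,0,0,0],[0,0,0,0,0,0]]'; python3 b.py
python3 - <<'E'
from h import *
import cv2
im=bot.capture("scene")[:,:,::-1].copy()
for k,p in pts(.793,.085).items():
    u=proj(w(D,p),"scene")[0];cv2.circle(im,tuple(int(round(x)) for x in u),1,(0,0,255),-1)
cv2.imwrite("pics/s2.png",cv2.resize(im[100:280,140:340],(800,720))[:600])
E
```

```text
time: 8.7
tool_pos: [606.5, 17.2, 256.4]
tcp_rot: [-3.139, -0.764, 0.113]
contact_force: [22.9, -0.8, -21.6]
grip_width: 23.9
finger_force: 30.0
board~ 0.7909984923919835 l 278.479497551202 y 2.1924729254479303 [ 22.9  -0.8 -21.6] [-3.13913806 -0.76400182  0.11321792]
```

View pics/s2.png

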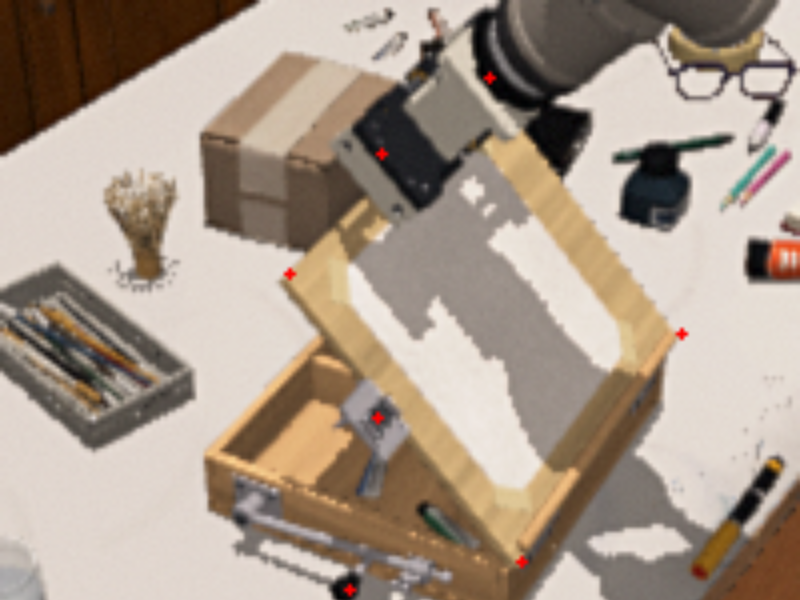

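The board lies on the predicted overlay for 0.793, with the corner marks on its corners, and the contact force shows it against the stop. I'll release, back off and turn the tool for the knob.

```bash
python3 -m jog '[[0,0,1,0,0,0],[0,0,0,0,0,0],[0,0,0,0,0,0],[0,0,0,0,0,0]]' 50
python3 -m jog '[[0,0,-10,0,0,0],[0,0,-25,0,0,0],[0,0,-35,0,0,0],[0,0,-35,0,0,0],[0,0,-25,0,-0.13,0],[0,0,0,0,-0.13,0],[0,0,0,0,-0.13,0],[0,0,0,0,-0.13,0],[0,0,0,0,-0.13,0],[0,0,0,0,-0.115,0],[0,0,0,0,0,0]]'
cat > k.py <<'E'
from h import *
import sys
def tgt(p,y=210,lean=.4,out=0):   # tool pose (TCP, R) that holds the knob at rod angle p
    M=R.from_euler('z',D[2])*R.from_matrix(np.array([[0,1,0],[1,0,0],[0,0,-1.]]).T)*R.from_euler('y',-lean)
    g=w(D,rod(p,112,y));M=M.as_matrix();return g+M[:,2]*(19-out),M
def delta(t,M):
    o=bot.get_obs();A=R.from_euler('xyz',o["tcp_rot"]).as_matrix()
    print("tool shift",(A.T@(t-o["tool_pos"])).round(1),"turn",R.from_matrix(A.T@M).as_rotvec().round(3),"world",(t-o["tool_pos"]).round(1),"F",o["contact_force"].round(1),"q",o["joint_positions"].round(2))
if __name__=="__main__": delta(*tgt(float(sys.argv[1]),lean=float(sys.argv[2]),out=float(sys.argv[3])))
E
python3 k.py .085 0 150; python3 k.py .085 .4 150
```

```text
time: 9.15
tool_pos: [605.9, 17.6, 259.5]
tcp_rot: [-3.142, -0.77, 0.115]
contact_force: [0.4, -0.4, -0.2]
grip_width: 45.9
finger_force: 0.0
time: 10.25
tool_pos: [516.9, 6.7, 351.8]
tcp_rot: [3.141, -0.002, 0.114]
contact_force: [0.2, -0.3, 0.1]
grip_width: 45.7
finger_force: 0.0
tool shift [ -11.7 -208.1  173.2] turn [ 2.000e-03 -1.000e-03 -1.572e+00] world [ -35.   205.3 -173.3] F [ 0.2 -0.3  0.1] q [-0.14  0.26  1.3  -0.    1.58  1.32]
tool shift [ -11.7 -259.1  183.5] turn [-0.312 -0.315 -1.549] world [ -40.8  256.  -183.7] F [ 0.2 -0.3  0.1] q [-0.14  0.26  1.3  -0.    1.58  1.32]
```

```bash
python3 -m jog '[[-3,-43,0,0,0,0],[-3,-43,0,0,0,-0.143],[0,0,0,0,0,-0.143],[0,0,0,0,0,-0.143],[0,0,0,0,0,-0.143],[0,0,0,0,0,-0.143],[0,0,0,0,0,-0.143],[0,0,0,0,0,-0.143],[0,0,0,0,0,-0.143],[0,0,0,0,0,-0.143],[0,0,0,0,0,-0.143],[0,0,0,0,0,-0.142]]'
python3 -m jog '[[43,0,0,0,-0.13,0],[43,0,0,0,-0.135,0],[43,0,0,0,-0.135,0],[0,0,0,0,0,0],[0,0,0,0,0,0]]'; python3 k.py .085 .4 100
```

```text
time: 11.45
tool_pos: [499.0, 91.2, 353.5]
tcp_rot: [3.133, 0.0, 1.692]
contact_force: [-0.0, -0.8, 0.6]
grip_width: 46.2
finger_force: 0.0
time: 11.95
tool_pos: [483.8, 220.0, 335.2]
tcp_rot: [3.136, 0.4, 1.69]
contact_force: [-0.0, 0.3, 1.1]
grip_width: 45.5
finger_force: 0.0
tool shift [104.9  -3.7 187. ] turn [ 0.007 -0.     0.004] world [  -5.5   23.4 -213.1] F [-0.   0.3  1.1] q [ 0.5   0.4   1.21 -0.37  1.68  0.37]
```

```bash
python3 -m jog '[[35,-1,0,0,0,0],[35,-1,0,0,0,0],[35,-1,20,0,0,0],[0,0,40,0,0,0],[0,0,40,0,0,0],[0,0,40,0,0,0],[0,0,40,0,0,0],[0,0,0,0,0,0],[0,0,0,0,0,0]]'; python3 k.py .085 .4 0
python3 - <<'E'
from h import *
import cv2
o=bot.get_obs();im=bot.capture("wrist")[:,:,::-1].copy()
for p in (rod(.085,112,210),rod(.085,160)):
    u=wcam(w(D,p),o);print(u);cv2.circle(im,tuple(int(x) for x in u),2,(0,0,255),1)
for r in bot.outline_of("rod_knob","wrist"):print(r["pixel"],r["p"],r["mask"].sum())
cv2.imwrite("pics/w2.png",cv2.resize(im,(768,576)))
E
```

```text
time: 12.85
tool_pos: [481.3, 242.8, 131.0]
tcp_rot: [3.134, 0.399, 1.68]
contact_force: [-0.5, 0.8, 0.3]
grip_width: 46.0
finger_force: 0.0
tool shift [  4.1  -3.6 107.9] turn [ 0.006 -0.001 -0.005] world [   1.5  -38.2 -101. ] F [-0.5  0.8  0.3] q [ 0.54  0.58  1.5  -0.38  1.26  0.58]
[249.29910868 186.76928976]
[199.46233142 222.65946653]
[258.1, 218.5] 0.55 2033
[214.4, 219.4] 0.51 89
```

View pics/w2.png

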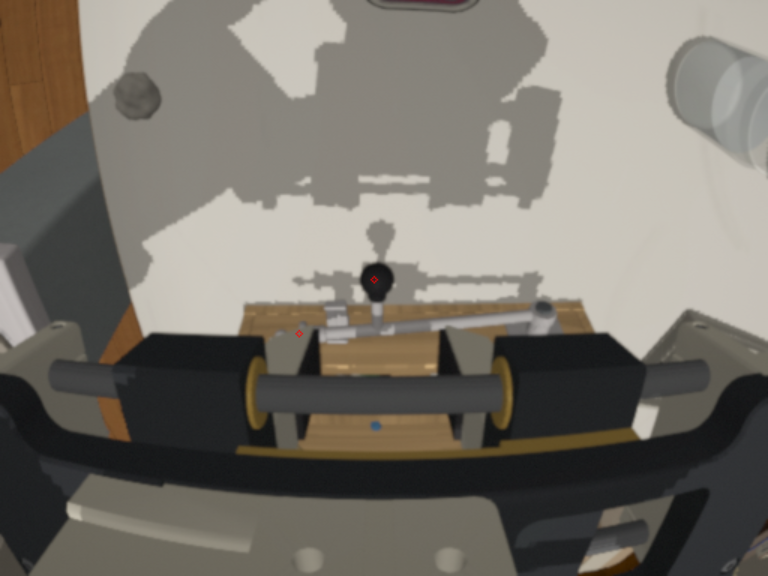

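The knob at (377,280) sits within 3 px of the prediction, so I'll descend on it and grip.

```bash
python3 -m jog '[[4,-2,0,0,0,0],[0,0,36,0,0,0],[0,0,36,0,0,0],[0,0,24,0,0,0],[0,0,12,0,0,0],[0,0,0,0,0,0],[0,0,0,0,0,0]]'; python3 k.py .085 .4 0
python3 -m jog '[[0,0,0,0,0,0],[0,0,0,0,0,0],[0,0,0,0,0,0],[0,0,0,0,0,0],[0,0,0,0,0,0]]' 0;python3 k.py .085 .4 0
```

```text
time: 13.65
tool_pos: [484.0, 206.9, 29.2]
tcp_rot: [3.134, 0.399, 1.684]
contact_force: [0.1, 0.7, 0.6]
grip_width: 45.9
finger_force: 0.0
tool shift [-2.2 -1.4  0. ] turn [ 0.007 -0.001 -0.001] world [-1.2 -2.2  0.8] F [0.1 0.7 0.6] q [ 0.48  0.69  1.63 -0.45  1.01  0.64]
time: 14.15
tool_pos: [484.7, 206.4, 28.6]
tcp_rot: [3.133, 0.399, 1.684]
contact_force: [4.8, 0.9, -0.7]
grip_width: 18.3
finger_force: 30.0
tool shift [-2.  -2.1 -0.8] turn [ 0.008 -0.001 -0.001] world [-1.9 -1.7  1.4] F [ 4.8  0.9 -0.7] q [ 0.48  0.69  1.63 -0.45  1.01  0.64]
```

```bash
python3 -m jog '[[-5,1.8,-11.7,0,0,0],[-6.3,4.6,-14.9,0,0,0],[-6,6.9,-14.1,0,0,0],[-5.5,9.1,-13,0,0,0],[-4.9,11.2,-11.5,0,0,0],[0,0,0,0,0,0],[0,0,0,0,0,0]]'; python3 k.py .8 .4 0
python3 -m jog '[[-1.4,4.2,-3.4,0,0,0],[-1.5,4.2,-3.4,0,0,0],[0,0,0,0,0,0],[0,0,0,0,0,0]]'; python3 k.py .9 .4 0
```

```text
time: 14.85
tool_pos: [515.1, 209.7, 99.0]
tcp_rot: [3.137, 0.4, 1.684]
contact_force: [-4.3, 1.6, 4.7]
grip_width: 18.4
finger_force: 30.0
tool shift [-1.9  0.9 -1.2] turn [ 0.004  0.    -0.001] world [ 1.  -1.2  1.8] F [-4.3  1.6  4.7] q [ 0.46  0.63  1.5  -0.41  1.18  0.53]
time: 15.25
tool_pos: [521.9, 210.4, 106.1]
tcp_rot: [3.141, 0.401, 1.686]
contact_force: [-7.7, 1.9, 7.7]
grip_width: 18.1
finger_force: 30.0
tool shift [-2.   2.4 -1.4] turn [ 0.     0.001 -0.   ] world [ 2.5 -1.   2.1] F [-7.7  1.9  7.7] q [ 0.46  0.63  1.47 -0.4   1.21  0.52]
```

```bash
for i in 1; do python3 -m jog '[[-0.6,1.4,-1.4,0,0,0],[-0.6,1.4,-1.4,0,0,0],[0,0,0,0,0,0],[0,0,0,0,0,0]]'; done; python3 k.py .9 .4 0
python3 - <<'E'
from h import *
import cv2
im=bot.capture("scene")[:,:,::-1].copy()
for p in (rod(.9,112,210),rod(.9,160),brd(.793,150,170,14)): print(proj(w(D,p),"scene"))
cv2.imwrite("pics/s3.png",cv2.resize(im[160:260,180:310],(780,600),interpolation=cv2.INTER_CUBIC))
E
```

```text
time: 15.65
tool_pos: [524.5, 210.7, 108.6]
tcp_rot: [-3.141, 0.401, 1.686]
contact_force: [-6.8, 2.1, 4.0]
grip_width: 18.1
finger_force: 30.0
tool shift [-1.  -0.2  0.9] turn [-0.     0.001  0.   ] world [-0.1 -1.3 -0.4] F [-6.8  2.1  4. ] q [ 0.45  0.63  1.46 -0.4   1.22  0.51]
[[213.06327913 221.7408978 ]]
[[229.36772256 206.70826022]]
[[234.42670465 203.82472679]]
```

View pics/s3.png

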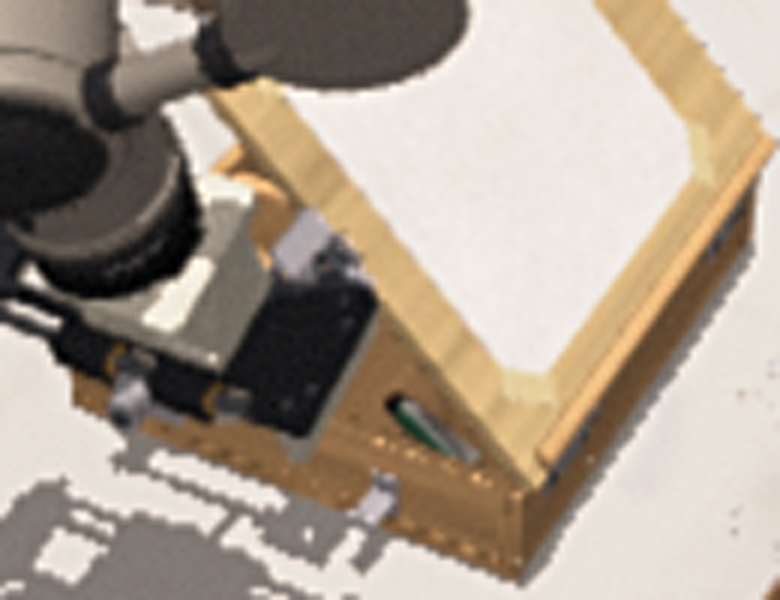

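The gripper hides the rod in this view; the board's still up, with the bracket at about (310,250). I'll feel for the lug by force.

```bash
python3 -m jog '[[-0.2,1.2,-0.6,0,0,0],[0,0,0,0,0,0],[0,0,0,0,0,0]]'; python3 k.py .9 .4 0;  python3 -m jog '[[0,0,0,0,0,0],[0,0,0,0,0,0]]'; python3 k.py .9 .4 0
```

```text
time: 16.0
tool_pos: [525.2, 210.8, 109.1]
tcp_rot: [-3.14, 0.401, 1.686]
contact_force: [-8.4, 1.4, 5.8]
grip_width: 17.9
finger_force: 30.0
tool shift [-0.8 -0.8  1.3] turn [-0.001  0.001  0.   ] world [-0.7 -1.3 -0.9] F [-8.4  1.4  5.8] q [ 0.45  0.63  1.46 -0.4   1.22  0.51]
time: 16.2
tool_pos: [525.2, 210.8, 109.1]
tcp_rot: [-3.14, 0.401, 1.686]
contact_force: [-9.2, 1.7, 5.2]
grip_width: 18.1
finger_force: 30.0
tool shift [-0.8 -0.9  1.3] turn [-0.001  0.001  0.   ] world [-0.7 -1.3 -0.9] F [-9.2  1.7  5.2] q [ 0.45  0.63  1.46 -0.4   1.22  0.51]
```

```bash
python3 -m jog '[[-0.4,1.6,-0.9,0,0,0],[0,0,0,0,0,0],[0,0,0,0,0,0],[0,0,0,0,0,0]]'; python3 k.py .9 .4 0
```

```text
time: 16.6
tool_pos: [526.6, 211.0, 110.4]
tcp_rot: [-3.14, 0.401, 1.686]
contact_force: [-10.8, 2.1, 6.3]
grip_width: 17.9
finger_force: 30.0
tool shift [-0.3 -2.3  2.5] turn [-0.002  0.001  0.   ] world [-2.1 -1.5 -2.2] F [-10.8   2.1   6.3] q [ 0.45  0.63  1.45 -0.4   1.22  0.51]
```

```bash
python3 -m jog '[[0,0,0,0,0,0],[0,0,0,0,0,0],[0,0,0,0,0,0],[0,0,-15,0,0,0],[0,0,-35,0,0,0],[0,0,-40,0,0,0],[0,0,-40,0,0,0],[0,0,0,0,0,0],[0,0,0,0,0,0]]' 50
python3 - <<'E'
from h import *
import cv2
o=bot.get_obs();im=bot.capture("wrist")[:,:,::-1].copy()
for p in (.86,.91,.96):
  print(p,[wcam(w(D,rod(p,l,y)),o).round(1).tolist() for l,y in((112,210),(160,170),(172,170))])
print("hole",wcam(w(D,brd(.793,150,170,10)),o), "pivot",wcam(w(D,rod(0,0)),o))
for t in("rod_knob","rod_head","rod_end","bracket"):
  for r in bot.outline_of(t,"wrist"):print(t,r["pixel"],r["p"],r["mask"].sum())
cv2.imwrite("pics/w3.png",cv2.resize(im[100:330,100:400],(780,598),interpolation=cv2.INTER_CUBIC))
E
```

```text
time: 17.5
tool_pos: [523.8, 261.7, 231.1]
tcp_rot: [3.134, 0.4, 1.685]
contact_force: [-0.2, 0.6, -0.4]
grip_width: 45.9
finger_force: 0.0
0.86 [[243.2, 181.9], [210.9, 238.1], [201.8, 245.2]]
0.91 [[247.7, 184.2], [216.9, 242.2], [208.3, 249.8]]
0.96 [[252.5, 186.4], [223.3, 246.1], [215.2, 254.2]]
hole [200.03469938 253.02348241] pivot [302.0297122 166.0360596]
rod_knob [250.7, 194.8] 0.95 1459
rod_knob [405.0, 44.7] 0.33 3816
rod_head [222.8, 234.8] 0.66 193
rod_end [221.3, 233.7] 0.54 173
bracket [220.5, 245.4] 0.7 210
```

View pics/w3.png

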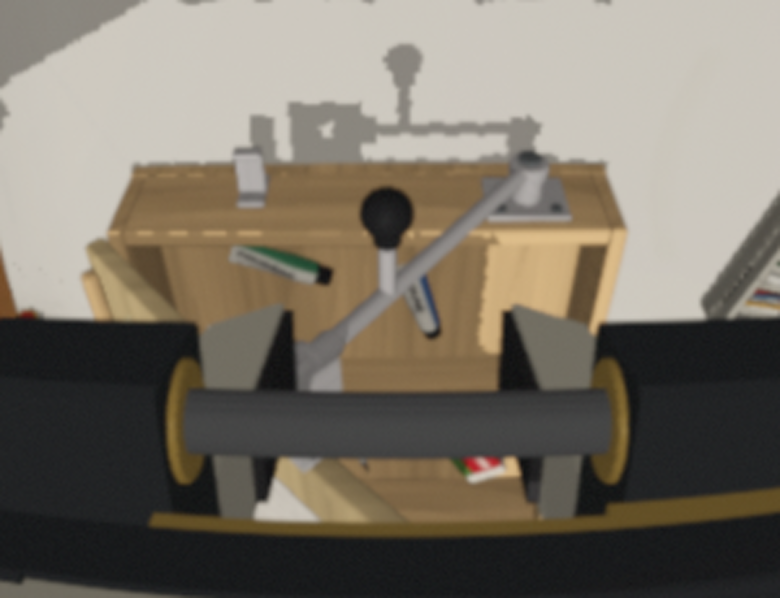

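The knob at about (387,215) in the crop, or (249,183) full frame, corresponds to a prop angle of about 0.91, and the rod reaches the bracket's lug. Now back to the tab.

```bash
python3 -m jog '[[0,0,-40,0,0,0],[0,0,-40,0,0,0],[0,0,-40,0,0.13,0],[0,0,-15,0,0.135,0],[0,0,0,0,0.135,0],[0,0,0,0,0,0.143],[0,0,0,0,0,0.143],[0,0,0,0,0,0.143],[0,0,0,0,0,0.143],[0,0,0,0,0,0.143],[0,0,0,0,0,0.143],[0,0,0,0,0,0.143]]'
python3 -m jog '[[0,0,0,0,0,0.143],[0,0,0,0,0,0.143],[0,0,0,0,0,0.143],[0,0,0,0,0,0.142],[0,0,0,0,0,0],[0,0,0,0,0,0]]'
cat > t.py <<'E'
from k import *
import sys
b=np.array([-3.1416,-.77,.115]);M=R.from_euler('xyz',b).as_matrix()
delta(np.array([605.9,17.6,259.5])-M[:,2]*float(sys.argv[1]),M)
E
python3 t.py 120
```

```text
time: 18.95
tool_pos: [517.1, 311.3, 354.9]
tcp_rot: [3.139, -0.002, 0.679]
contact_force: [0.7, -0.2, -0.0]
grip_width: 46.1
finger_force: 0.0
time: 19.55
tool_pos: [517.1, 311.5, 355.3]
tcp_rot: [3.141, -0.004, 0.118]
contact_force: [-0.2, -0.0, -0.3]
grip_width: 45.8
finger_force: 0.0
tool shift [-30.1 302.1   9.7] turn [-0.001  0.766  0.003] world [   5.8 -303.5   -9.6] F [-0.2 -0.  -0.3] q [ 0.42  0.44  1.03 -0.    1.67  1.87]
```

```bash
python3 -m jog '[[-4.3,43,0,0,0,0],[-4.3,43,0,0,0,0],[-4.3,43,0,0,0,0],[-4.3,43,0,0,0,0],[-4.3,43,0,0,0,0],[-4.3,43,0,0,0,0],[-4.3,43,0,0,0,0]]'
python3 -m jog '[[0,0,0,0,0.128,0],[0,0,0,0,0.128,0],[0,0,0,0,0.128,0],[0,0,0,0,0.128,0],[0,0,0,0,0.128,0],[0,0,0,0,0.126,0],[0,0,0,0,0,0],[0,0,0,0,0,0]]';python3 t.py 0
```

```text
time: 20.25
tool_pos: [521.3, 7.5, 355.7]
tcp_rot: [3.141, -0.005, 0.118]
contact_force: [-0.3, -0.7, 0.1]
grip_width: 46.1
finger_force: 0.0
time: 21.05
tool_pos: [521.7, 8.9, 356.4]
tcp_rot: [3.14, -0.769, 0.116]
contact_force: [0.0, -1.0, 0.6]
grip_width: 45.8
finger_force: 0.0
tool shift [ -6.6   0.9 128.5] turn [0.001 0.001 0.001] world [ 84.2   8.7 -96.9] F [ 0.  -1.   0.6] q [-0.31 -0.13  1.95  0.49  0.65  0.86]
```

```bash
python3 -m jog '[[-6.6,1,20,0,0,0],[0,0,35,0,0,0],[0,0,35,0,0,0],[0,0,25,0,0,0],[0,0,13,0,0,0],[0,0,0,0,0,0],[0,0,0,0,0,0]]';python3 t.py 0
python3 - <<'E'
from h import *
import cv2
o=bot.get_obs();im=bot.capture("wrist")[:,:,::-1].copy()
u=wcam(w(D,brd(.793,278,0,6.5)),o);print(u);cv2.circle(im,tuple(int(x) for x in u),2,(0,0,255),1)
cv2.imwrite("pics/w4.png",im)
E
```

```text
time: 21.75
tool_pos: [606.4, 18.2, 260.2]
tcp_rot: [3.141, -0.772, 0.116]
contact_force: [-0.2, -0.6, -1.0]
grip_width: 46.0
finger_force: 0.0
tool shift [-0.9  0.6  0.2] turn [-0.001 -0.002  0.001] world [-0.5 -0.6 -0.7] F [-0.2 -0.6 -1. ] q [-0.22  0.15  1.96  0.69  0.37  0.67]
[259.74064764 246.60011104]
```

View pics/w4.png

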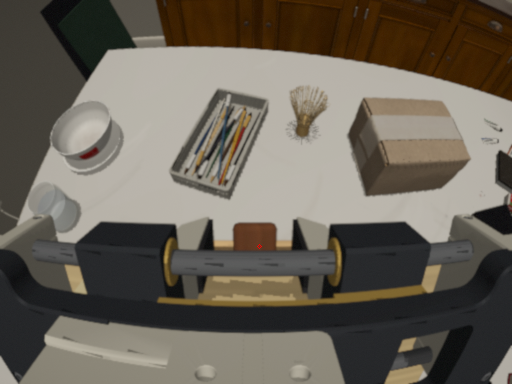

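The wrist view shows the tab at (255,237) between the open fingers. Grip and press.

```bash
python3 -m jog '[[0,0,0,0,0,0],[0,0,0,0,0,0],[0,0,0,0,0,0],[0,0,0,0,0,0],[0,0,0,0,0,0]]' 0; python3 b.py
python3 -m jog '[[0.1,0,5.6,0,-0.02,0],[0.1,0,5.6,0,-0.02,0],[0,0,0,0,0,0],[0,0,0,0,0,0]]'; python3 b.py
python3 -m jog '[[0.1,0,2.8,0,-0.01,0],[0.1,0,2.8,0,-0.01,0],[0.1,0,2.8,0,-0.01,0],[0,0,0,0,0,0],[0,0,0,0,0,0]]'; python3 b.py
```

```text
time: 22.3
tool_pos: [605.9, 17.2, 260.0]
tcp_rot: [3.14, -0.772, 0.115]
contact_force: [-1.0, -3.8, 1.4]
grip_width: 23.3
finger_force: 30.0
board~ 0.8012558730491899 l 280.5562587300485 y 2.2535360825140387 [-1.  -3.8  1.4] [ 3.13990764 -0.77236335  0.11471674]
time: 22.7
tool_pos: [614.0, 18.1, 251.4]
tcp_rot: [3.14, -0.732, 0.115]
contact_force: [3.3, -5.0, -2.7]
grip_width: 23.7
finger_force: 30.0
board~ 0.7590820768143612 l 280.58484475861013 y 2.283896731096501 [ 3.3 -5.  -2.7] [ 3.14024262 -0.73196988  0.11475938]
time: 23.2
tool_pos: [619.4, 18.8, 245.2]
tcp_rot: [3.14, -0.702, 0.115]
contact_force: [2.0, -5.7, -2.0]
grip_width: 23.7
finger_force: 30.0
board~ 0.7295651808627945 l 280.65139242315576 y 2.3068398183708005 [ 2.  -5.7 -2. ] [ 3.1404066  -0.70167666  0.11476177]
```

```bash
for i in 1; do python3 -m jog '[[0,0,2,0,-0.007,0],[0,0,2,0,-0.007,0],[0,0,0,0,0,0]]'; python3 b.py; done
python3 -m jog '[[0,0,2,0,-0.007,0],[0,0,0,0,0,0],[0,0,0,0,0,0]]'; python3 b.py
```

```text
time: 23.5
tool_pos: [621.8, 19.1, 242.4]
tcp_rot: [3.14, -0.688, 0.115]
contact_force: [-1.3, -6.1, 1.1]
grip_width: 23.5
finger_force: 30.0
board~ 0.716291581284397 l 280.7069067926887 y 2.2974037723348495 [-1.3 -6.1  1.1] [ 3.14024621 -0.68763664  0.11502961]
time: 23.8
tool_pos: [623.1, 19.2, 240.8]
tcp_rot: [3.14, -0.681, 0.115]
contact_force: [0.2, -6.2, -0.8]
grip_width: 24.1
finger_force: 30.0
board~ 0.7088535386697233 l 280.7107683998647 y 2.293943183602689 [ 0.2 -6.2 -0.8] [ 3.14039189 -0.68082735  0.1148372 ]
```

```bash
python3 -m jog '[[0,0,1.5,0,-0.005,0],[0,0,0,0,0,0],[0,0,0,0,0,0]]'; python3 b.py
```

```text
time: 24.1
tool_pos: [624.1, 19.3, 239.6]
tcp_rot: [3.14, -0.676, 0.115]
contact_force: [0.8, -5.9, -0.1]
grip_width: 23.8
finger_force: 30.0
board~ 0.7034481143351651 l 280.6982572936152 y 2.298382853798792 [ 0.8 -5.9 -0.1] [ 3.14044112 -0.67579499  0.11483138]
```

```bash
python3 -m jog '[[0,0,1.5,0,-0.005,0],[0,0,0,0,0,0],[0,0,0,0,0,0]]'; python3 b.py;python3 -m jog '[[0,0,1.5,0,-0.005,0],[0,0,0,0,0,0],[0,0,0,0,0,0]]'; python3 b.py
```

```text
time: 24.4
tool_pos: [625.1, 19.4, 238.3]
tcp_rot: [3.14, -0.671, 0.115]
contact_force: [3.2, -4.6, -2.3]
grip_width: 23.1
finger_force: 30.0
board~ 0.6974739667278259 l 280.7156769309051 y 2.3014766372072266 [ 3.2 -4.6 -2.3] [ 3.14049051 -0.67081409  0.11473523]
time: 24.7
tool_pos: [626.1, 19.6, 237.1]
tcp_rot: [3.141, -0.666, 0.115]
contact_force: [2.9, -4.4, -1.9]
grip_width: 23.6
finger_force: 30.0
board~ 0.6919846875260492 l 280.70599811580263 y 2.321059400196617 [ 2.9 -4.4 -1.9] [ 3.14054294 -0.6657807   0.1147449 ]
```

```bash
python3 -m jog '[[0,0,1.5,0,-0.005,0],[0,0,0,0,0,0],[0,0,0,0,0,0]]'; python3 b.py;python3 -m jog '[[0,0,1,0,-0.003,0],[0,0,0,0,0,0],[0,0,0,0,0,0]]'; python3 b.py
```

```text
time: 25.0
tool_pos: [627.0, 19.7, 236.0]
tcp_rot: [3.141, -0.661, 0.115]
contact_force: [2.8, -5.3, -2.6]
grip_width: 23.6
finger_force: 30.0
board~ 0.6867113055497301 l 280.72898253195206 y 2.3263649224384793 [ 2.8 -5.3 -2.6] [ 3.14050473 -0.66080335  0.11483596]
time: 25.3
tool_pos: [627.6, 19.7, 235.2]
tcp_rot: [3.141, -0.658, 0.115]
contact_force: [1.9, -5.1, -1.4]
grip_width: 23.2
finger_force: 30.0
board~ 0.68344658926309 l 280.7280381192406 y 2.305143563609324 [ 1.9 -5.1 -1.4] [ 3.14051755 -0.6578427   0.11479029]
```

```bash
python3 - <<'E'
from h import *
bot.capture("scene");bot.capture("top")
for c in("scene","top"):
  for t in("rod_knob","rod_head","bracket"):
    print(c,t,[(np.round(r["pixel"],1).tolist(),round(float(r["p"]),2),int(r["mask"].sum())) for r in bot.outline_of(t,c)[:2]])
  for p in(.8,.88,.91,.95):print(p,proj(w(D,rod(p,112,210)),c).round(1),"head",proj(w(D,rod(p,172)),c).round(1))
  for b in(.663,.675):print("hole",b,proj(w(D,brd(b,150,170,14)),c).round(1))
E
```

```text
scene rod_knob [([212.0, 222.8], 0.49, 150), ([259.7, 183.1], 0.38, 6112)]
scene rod_head []
scene bracket [([229.5, 205.7], 0.76, 183), ([209.7, 225.1], 0.37, 134)]
0.8 [[215.7 224.7]] head [[235.8 209.6]]
0.88 [[213.6 222.3]] head [[232.5 205.9]]
0.91 [[212.8 221.5]] head [[231.2 204.6]]
0.95 [[211.6 220.3]] head [[229.5 202.8]]
hole 0.663 [[230.  205.8]]
hole 0.675 [[230.3 205.6]]
top rod_knob [([186.8, 179.6], 0.61, 94)]
top rod_head []
top bracket [([195.4, 187.1], 0.54, 185), ([368.0, 220.1], 0.2, 187)]
0.8 [[183.5 187.3]] head [[195.7 197.1]]
0.88 [[183.  184.8]] head [[195.  193.2]]
0.91 [[182.9 183.8]] head [[194.8 191.6]]
0.95 [[182.6 182.5]] head [[194.4 189.5]]
hole 0.663 [[195.  190.6]]
hole 0.675 [[194.9 190.9]]
```

```bash
python3 -m jog '[[0,0,1,0,-0.003,0],[0,0,0,0,0,0],[0,0,0,0,0,0]]'; python3 b.py;python3 -m jog '[[0,0,1,0,-0.003,0],[0,0,0,0,0,0],[0,0,0,0,0,0]]'; python3 b.py
```

```text
time: 26.0
tool_pos: [628.1, 19.8, 234.5]
tcp_rot: [3.14, -0.655, 0.115]
contact_force: [0.7, -5.1, -0.0]
grip_width: 23.7
finger_force: 30.0
board~ 0.680146744484206 l 280.72854205297807 y 2.33057831053684 [ 0.7 -5.1 -0. ] [ 3.14046992 -0.65484857  0.1149272 ]
time: 26.3
tool_pos: [628.7, 19.9, 233.8]
tcp_rot: [3.14, -0.652, 0.115]
contact_force: [0.7, -5.8, -0.1]
grip_width: 23.9
finger_force: 30.0
board~ 0.6768867559675078 l 280.77193936593284 y 2.3074298839950096 [ 0.7 -5.8 -0.1] [ 3.1404098  -0.65196417  0.11495121]
```

```bash
python3 -m jog '[[0,0,1,0,-0.003,0],[0,0,0,0,0,0],[0,0,0,0,0,0]]'; python3 b.py;python3 -m jog '[[0,0,1,0,-0.003,0],[0,0,0,0,0,0],[0,0,0,0,0,0]]'; python3 b.py
```

```text
time: 26.6
tool_pos: [629.3, 20.0, 233.0]
tcp_rot: [3.14, -0.649, 0.115]
contact_force: [0.4, -5.0, 0.0]
grip_width: 23.5
finger_force: 30.0
board~ 0.6733255949780254 l 280.73843994858504 y 2.3397050574176355 [ 0.4 -5.   0. ] [ 3.1404943  -0.64891117  0.11492158]
time: 26.9
tool_pos: [629.7, 20.0, 232.5]
tcp_rot: [3.14, -0.646, 0.115]
contact_force: [-2.8, -7.3, 2.6]
grip_width: 23.7
finger_force: 30.0
board~ 0.6709813735747838 l 280.7516644678269 y 2.3249054458651734 [-2.8 -7.3  2.6] [ 3.14035065 -0.6459786   0.11511906]
```

```bash
python3 -m jog '[[0,0,0.8,0,-0.003,0],[0,0,0,0,0,0],[0,0,0,0,0,0]]'; python3 b.py
```

```text
time: 27.2
tool_pos: [629.9, 20.0, 232.2]
tcp_rot: [3.14, -0.643, 0.115]
contact_force: [-8.3, -7.8, 7.2]
grip_width: 23.5
finger_force: 30.0
board~ 0.6696856813261292 l 280.7895511435543 y 2.312284892988309 [-8.3 -7.8  7.2] [ 3.14019705 -0.64316365  0.11528202]
```

```bash
python3 -m jog '[[0,0,0.6,0,-0.002,0],[0,0,0,0,0,0],[0,0,0,0,0,0]]'; python3 b.py
```

```text
time: 27.5
tool_pos: [630.0, 20.0, 232.0]
tcp_rot: [3.14, -0.641, 0.115]
contact_force: [-12.5, -7.6, 9.5]
grip_width: 23.5
finger_force: 30.0
board~ 0.6687943267018877 l 280.76814180915335 y 2.318635304019306 [-12.5  -7.6   9.5] [ 3.14008426 -0.64117731  0.11548129]
```

Hard contact at about 15 N with the board near 0.665, so the leaf is down on the collar. Release, back off and check.

```bash
python3 -m jog '[[0,0,0,0,0,0],[0,0,0,0,0,0],[0,0,0,0,0,0],[0,0,0,0,0,0]]' 50
python3 -m jog '[[0,0,-15,0,0,0],[0,0,-35,0,0,0],[0,0,-40,0,0,0],[0,0,-40,0,0,0],[0,30,-40,0,0,0],[0,45,0,0,0,0],[0,45,0,0,0,0],[0,45,0,0,0,0],[0,45,0,0,0,0],[0,0,0,0,0,0],[0,0,0,0,0,0]]'
python3 - <<'E'
from h import *
import cv2
s=bot.capture("scene")[:,:,::-1].copy()
for b in(.663,.70):print(b,[((proj(w(D,pts(b,.9)[k]),"scene")[0]-[180,150])*6).round().tolist() for k in("fl","hole","tab","nl")])
for p in(.88,.908,.93):print(p,[((proj(w(D,q),"scene")[0]-[180,150])*6).round().tolist() for q in(rod(p,112,210),rod(p,172))])
cv2.imwrite("pics/s5.png",cv2.resize(s[150:250,180:310],(780,600),interpolation=cv2.INTER_CUBIC))
E
```

```text
time: 27.9
tool_pos: [630.5, 21.2, 230.5]
tcp_rot: [-3.141, -0.639, 0.115]
contact_force: [1.0, 0.4, -0.4]
grip_width: 45.2
finger_force: 0.0
time: 29.0
tool_pos: [553.7, -200.1, 366.4]
tcp_rot: [-3.14, -0.639, 0.112]
contact_force: [0.3, 1.5, -0.2]
grip_width: 45.7
finger_force: 0.0
0.663 [[148.0, 135.0], [300.0, 335.0], [285.0, -38.0], [539.0, 539.0]]
0.7 [[159.0, 126.0], [307.0, 331.0], [297.0, -47.0], [539.0, 540.0]]
0.88 [[202.0, 434.0], [315.0, 335.0]]
0.908 [[197.0, 429.0], [308.0, 328.0]]
0.93 [[193.0, 425.0], [302.0, 322.0]]
```

View pics/s5.png

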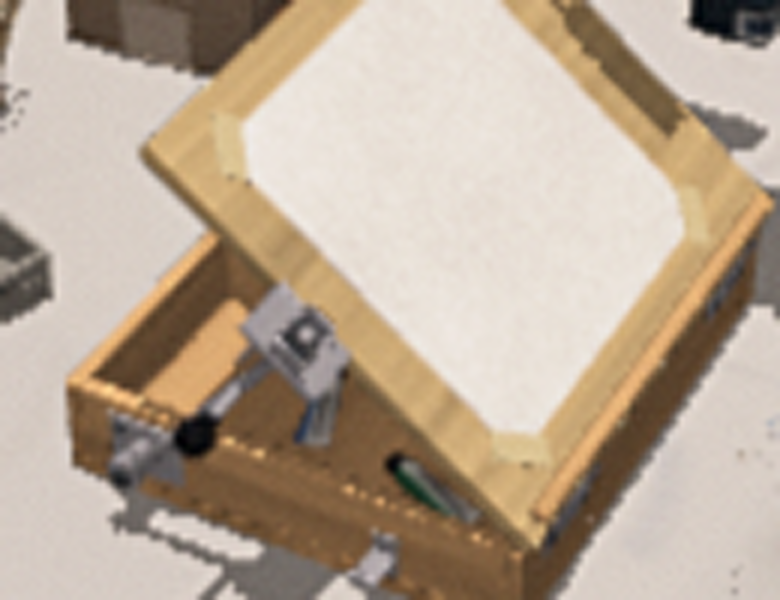

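The last view shows the rod's head up through the bracket's hole at (305,330), the knob at (195,435), and the board's far-left corner near its 0.663 position. It's seated and the arm is clear, so I'm handing in.

```bash
python3 -c "
from plant import bot
print(bot.close_job())"
```

```text
the job is handed in; nothing more can be done
None
```

I handed the job in with the board resting on the prop rod at about 0.66 rad; the last camera picture shows the rod's head through the bracket's hole. I never felt a distinct snap, only hard contact at about 15 N on the tab, and `close_job()` returned no verdict.

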